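# Set a worn bicycle thumb shifter to fourth gear by counting clicks

## Robot

A 6-joint arm with a two-finger parallel gripper is mounted at the origin on the work surface. World frame = base frame: x ahead of the robot, y to its left, z up, the work surface at z = 0. Lengths are in m, angles in rad, forces in N, time in s.
With the tool pointing down it reaches from about 0.3 to 0.85 m from the base axis. Payload 5.4 kg.
Tool frame: the origin (TCP) lies midway between the tips of the shut fingers; the grasp point (between the pads) lies 19 mm behind it; x points along the fingers, y is the direction in which the jaws open and shut, and the axes are right-handed (so a half turn about x gives the same grasp; the last joint's range is limited). The gripper opens to 85 mm and grips with 20 to 120 N. Pads are 22 mm wide; open, the fingers measure 114 mm over their backs; the gripper's body (76 mm by 85 mm) begins 54 mm behind the grasp point. The pads swing forward as they close: fully open they stand 13 mm farther back than shut.
Start: joints at [1.105, 0.158, 1.597, -0, 1.386, -0.21], TCP at [0.145, 0.556, 0.231] pointing down, gripper open.
Joint ranges: [-2.91, 2.91], [-0.94, 2.29], [0.18, 2.7], [-1.29, 4.43], [0.17, 2.64], [-3, 3]. Speed limits (rad/s): [2.57, 2.57, 3.14, 3.14, 3.14, 3.14].

## Interface

Orientations are given as a unit quaternion [x, y, z, w].
In Python, from cell import state, get_image, finish_job gives the robot as it stands.
- The arm moves only by the tool move_arm, never from a script. Its argument "increments" is a list of rows, each a list of 5 numbers: the shift along the tool's x, y, z in mm, then the turn about the tool's x in rad, then the finger opening in mm, from 0 to 85.4. In form: [[x, y, z, yaw, jaw], ...]. A call has 1 to 8 rows; each row shifts and turns the commanded pose from where the row before left it, along the tool's axes as they then stand; what a row does not reach is not made up. A row lasts 1/12 s, in which the tool goes at most 41.7 mm and 7.16 degrees, less where a joint would pass 70% of its speed; a pose out of reach is approached as far as the arm can. A call is refused whole if a number of a shift passes 41.7 or a number of a turn 0.125, either way. A call with a gripper value outside its range is refused whole. The fingers move at their own pace and stop on an object; "force" is the grip in N (left out, the last holds). Time passes only in rows, so rows that do not move let the fingers close. It gives the time, the measured TCP pose, the force and the opening at its end, in the units of the state.
- state(): the state, without advancing time (a new reading comes with each control period).
- get_image(name): name is "side" or "top" or "wrist"; returns a dict with "pixels" (400x640x3 uint8, red, green, blue), "z_map" (400x640 float32, m along the optical axis (not along the pixel's ray), 0 where there is no reading), "mtx" (3x3 intrinsics, pixels), "D" ([k1, k2, p1, p2, k3] as OpenCV has them; the pictures are not rectified), "xyz" and "orientation" of the camera in the world. Camera axes: x right, y up, looking along -z (the intrinsics and any distortion apply to the point x, -y, -z); pixel columns grow to the right and rows downward; lengths in m; the calibration is good to about 2 mm. A picture is of the moment at which its call begins.
- finish_job(): hands the job in, once; it reports no verdict.
The state is a dict: "clock": time; "q": joint angles; "joint_vel": joint speeds; "joint_efforts": joint torques, N m; "position": TCP position; "ee_rot": TCP orientation; "wrist_force": force on the tool from outside, world axes, zero at the start; "ft_torque": the same for the moment, N m; "opening": opening from 0.0 (shut) to 1.0 (fully open).
Only numpy, scipy, OpenCV 4.12 (cv2) and the standard library are available. Lean on these libraries where they do the work, as an engineer would, in place of code of your own. Each camera call takes 0.05 s, during which the arm holds its last target.

## Task

Set the worn thumb shifter on the handlebar to fourth gear for tuning the hub: first push its lever all the way back to the rider's right and press it firmly onto the first-gear stop with about 10 N for half a second, never straining it with more than 15 N. Then click it up to the left exactly three notches, one click at a time with a pause of about a second in each, without going past fourth, and leave it there untouched. Do not disturb the parts lying around the handlebar.

Things in the scene. Friction and masses are not known exactly. Their poses are not given: they have to be found in the camera images.
- handlebar: Flat bicycle handlebar, 600 mm, dark steel, held level by its middle in a bolted-down bench clamp (base plate 180 x 140 mm, bar axis 120 mm up). Grips and brake levers at both ends, a domed bell on the left, the shifter on the right. Origin: centre of the base plate's underside; x ahead as a rider looks, y along the bar to the rider's left, z up. Fixed.
- shifter: Round black shifter pod, 54 mm across, on top of the bar, 100 mm right of the clamp; its dial has seven white ticks. Origin on the vertical pivot in the pod's middle, 150 mm above the bench, at the lever's mid height; axes as the handlebar's. Pod top 16 mm, needle 19 mm above the origin; only the paddle is higher within 60 mm of the pivot. Gears are notches 15 degrees apart.
- lever: Thumb lever, turns level. Origin on the pivot, its -x axis runs along the arm (12 mm wide, 8 thick) to the paddle. Points straight back (-x of the shifter) in fourth gear, 45 degrees to the rider's right of that in first; moves to the rider's left to shift up, right to shift down. Worn: swings loose through several mm of free play and rests anywhere in it, so its angle does not give the gear.
- paddle_top (a point): Middle of the top of the upright black paddle at the arm's end: 52 mm from the pivot, 36 mm above it. Paddle 10 mm thick the way it is pushed, 18 mm along the arm, 40 mm tall. Past the free play a click takes 5 to 6 N here, falling away over some 6 mm until the mechanism snaps ahead; then the paddle runs free for about 6 mm. The first-gear stop does not give. Over 15 N strains it.
- needle_tip (a point): Tip of the white gear needle on the dial, 20 mm from the pivot. It turns with the mechanism, not with the lever's free play: straight ahead (+x of the shifter) in fourth gear, 15, 30, 45 degrees to the rider's left in third, second, first, and to the right in fifth to seventh. Its y in the shifter's frame is about 14, 10, 5, 0, -5 mm in gears 1 to 5.
- pedal: Black bicycle pedal lying flat, about 92 x 82 x 24 mm with a steel spindle. Origin: centre of its underside. Bystander.
- sprocket: Dark steel sprocket, 84 mm across, 4 mm thick, lying flat. Origin: centre of its underside. Bystander.
- hex_key: T-handled hex key lying flat, 140 mm long. Origin: under the middle of its shaft. Bystander.
- parts_tin: Round aluminium tin, 64 mm across, 45 mm tall. Origin: centre of its underside. Bystander.

How it is judged:
By the outcome, as a careful person would: the job done as asked, in the order asked, and still so for the second after the job is handed in, with the robot touching nothing.
It also fails if it takes over 72 s, if anything falls off the work surface, if the arm or the gripper's body presses on something with over 40 N, if the wrist force passes 120 N, or if a joint passes its speed limit or range.

## Working session

There is one attempt and no reset: what is moved stays moved. The work goes in short steps, Python scripts to look and compute and a tool call to move; the robot and the scene stay as the last step left them, time stands still between calls to the robot, and variables do not carry over. Pictures are saved under pics/ and viewed, and the job is handed in when it is done.

Besides the shell and the picture viewer there is one more tool, called after "Emit:" as name(argument=value, ...) on one line, values as JSON. move_arm: Moves the arm, as the interface text tells. Its arguments: {"type":"object","properties":{"increments":{"type":"array","items":{"type":"array","items":{"type":"number"}}},"force":{"type":"number"}},"required":["increments"]}

```bash
mkdir -p pics; ls
cat > h.py <<'E'
import numpy as np, cv2
from cell import state, get_image, finish_job
from scipy.spatial.transform import Rotation as R
def px2w(im,pts,z=None):
    pts=np.array(pts,float).reshape(-1,1,2)
    n=cv2.undistortPoints(pts,np.array(im["mtx"],float),np.array(im["D"],float)).reshape(-1,2)
    Rm=R.from_quat(im["orientation"]).as_matrix(); o=np.array(im["xyz"])
    out=[]
    for (u,v),p in zip(n,pts.reshape(-1,2)):
        d=Rm@np.array([u,-v,-1.0])
        if z is None: t=im["z_map"][int(round(p[1])),int(round(p[0]))]
        else: t=(z-o[2])/d[2]
        out.append(o+t*d)
    return np.array(out)
def w2px(im,P):
    Rm=R.from_quat(im["orientation"]).as_matrix(); o=np.array(im["xyz"])
    c=(np.array(P).reshape(-1,3)-o)@Rm; c=c*[1,-1,-1]
    return cv2.projectPoints(c,np.zeros(3),np.zeros(3),np.array(im["mtx"],float),np.array(im["D"],float))[0].reshape(-1,2)
def save(im,name): cv2.imwrite("pics/"+name,cv2.cvtColor(im["pixels"],cv2.COLOR_RGB2BGR))
E
python3 - <<'E'
from h import *
for n in ("side","top","wrist"):
    im=get_image(n); save(im,n+"0.png"); print(n,im["xyz"],im["orientation"],im["mtx"],im["D"])
s=state(); print(s)
E
```

```text
pics
side [0.44635891 0.95301187 0.67126852] [-0.03900192  0.48453397  0.87084452 -0.0730445 ] [[482.61578989   0.         314.43617038]
 [  0.         482.61578989 204.00912654]
 [  0.           0.           1.        ]] [-0.14712696  0.          0.          0.          0.        ]
top [0.45098756 0.13166929 0.98351956] [-0.05651115  0.06663176  0.70557774 -0.70322596] [[434.77141931   0.         316.07010556]
 [  0.         434.77141931 202.64587242]
 [  0.           0.           1.        ]] [-0.04346481  0.          0.          0.          0.        ]
wrist [0.07584035 0.5738401  0.37391845] [-0.11312218 -0.08651336  0.60519482  0.78323562] [[303.11216079   0.         316.15772606]
 [  0.         303.11216079 200.98637923]
 [  0.           0.           1.        ]] [-0.02620348  0.          0.          0.          0.        ]
{'clock': 0.15, 'q': array([ 1.10490443e+00,  1.58941949e-01,  1.59788642e+00,  7.67009329e-06,
        1.38619898e+00, -2.10100892e-01]), 'joint_vel': array([ 0.00199693, -0.0010109 , -0.00374678, -0.0003114 , -0.00098036,
       -0.00067706]), 'joint_efforts': array([-1.58084263e-04, -3.96377921e+01, -3.31783855e+01, -3.63501695e-04,
        5.44374881e-03,  5.81848980e-06]), 'position': array([0.14529794, 0.55588503, 0.23055024]), 'ee_rot': array([ 0.08971225,  0.70150197, -0.09066756,  0.70116054]), 'wrist_force': array([-0.17738828, -0.29208873,  0.11114563]), 'ft_torque': array([-0.01067821,  0.05942974, -0.03269765]), 'opening': 0.9967438104410021}
```

View pics/side0.png

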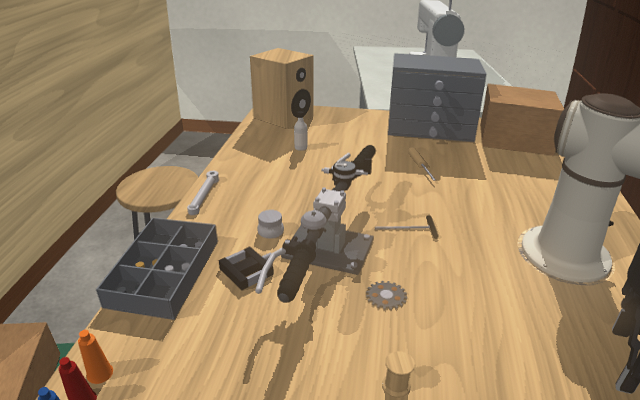

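View pics/top0.png

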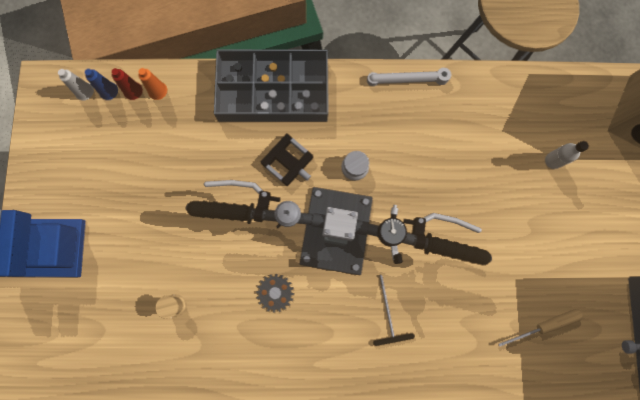

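View pics/wrist0.png

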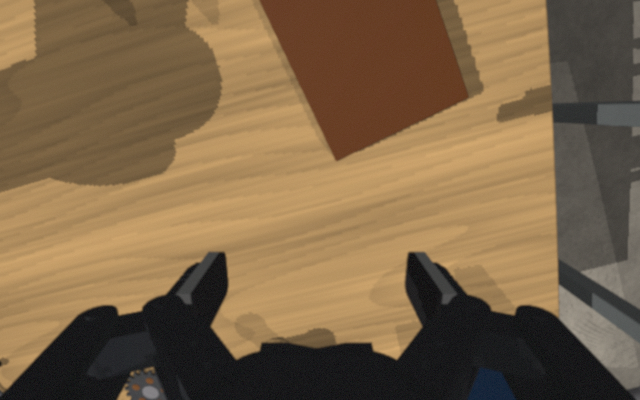

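Run:
```python
from h import *
im=get_image("top")
c=im["pixels"][190:275,340:460]
cv2.imwrite("pics/topz.png",cv2.cvtColor(cv2.resize(c,None,fx=6,fy=6,interpolation=cv2.INTER_CUBIC),cv2.COLOR_RGB2BGR))
# pod, bell, clamp, grips
P={"pod":(392,233,.166),"grR":(487,258,.12),"grL":(193,209,.12),"paddle":(397,258,.186),"bolts0":(318,190,.012),"b1":(370,199,.012),"b2":(308,258,.012),"b3":(358,270,.012)}
for k,(u,v,z) in P.items(): print(k,px2w(im,[(u,v)],z)[0].round(4),px2w(im,[(u,v)])[0].round(4))
im=get_image("side")
c=im["pixels"][140:220,300:400]
cv2.imwrite("pics/sidez.png",cv2.cvtColor(cv2.resize(c,None,fx=7,fy=7,interpolation=cv2.INTER_CUBIC),cv2.COLOR_RGB2BGR))
```

```text
pod [ 0.5363 -0.024   0.166 ] [ 0.536  -0.0234  0.1688]
grR [ 0.4901 -0.2222  0.12  ] [ 0.4894 -0.2159  0.1354]
grL [0.5906 0.3665 0.12  ] [0.5884 0.3627 0.1339]
paddle [ 0.4883 -0.0278  0.186 ] [ 0.4883 -0.0278  0.1859]
bolts0 [0.6514 0.1128 0.012 ] [0.6507 0.1128 0.0154]
b1 [ 0.6303 -0.0056  0.012 ] [ 0.6302 -0.0055  0.0127]
b2 [0.4974 0.1358 0.012 ] [0.4973 0.1358 0.0139]
b3 [0.4704 0.0251 0.012 ] [0.4705 0.025  0.0112]
```

View pics/topz.png

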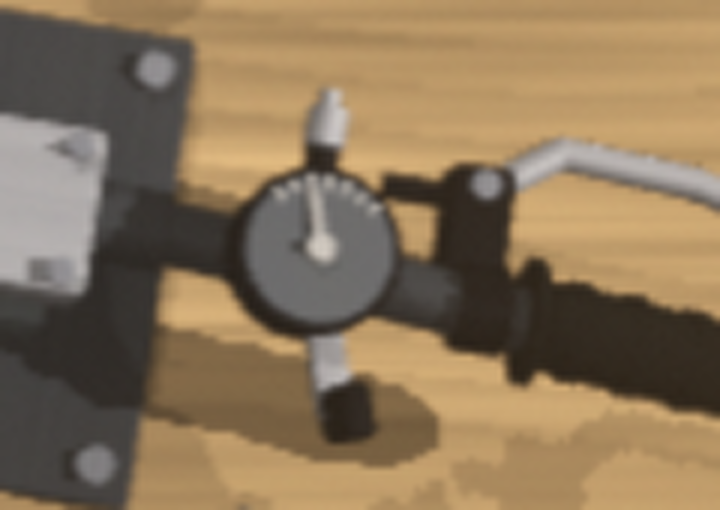

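View pics/sidez.png

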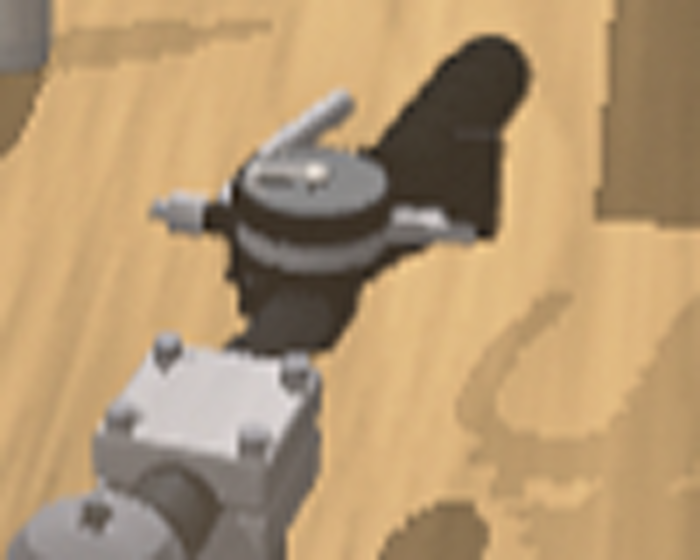

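Run:
```python
from h import *
im=get_image("top")
q=lambda x,y:(340+(x-2.5)/6,190+(y-2.5)/6)
B=px2w(im,[q(155,68),q(95,464)],.014); print("bolts",B.round(4), px2w(im,[q(155,68),q(95,464)]).round(4))
d=B[0]-B[1]; print("yaw bolts",np.degrees(np.arctan2(d[1],d[0])))
N=px2w(im,[q(321,247),q(313,178)],.169); print("needle",N.round(4)); d=N[1]-N[0]; print(np.degrees(np.arctan2(d[1],d[0])),np.linalg.norm(d))
T=px2w(im,[q(278,192),q(377,210)],.166)-N[0]; print("ticks",np.degrees(np.arctan2(T[:,1],T[:,0])))
# paddle by depth
zs=[]
us,vs=np.meshgrid(range(385,412),range(245,270))
P=px2w(im,np.c_[us.ravel(),vs.ravel()])
m=P[:,2]>.178; print(m.sum(),P[m].mean(0),P[m].min(0),P[m].max(0))
D=P[m].mean(0)-N[0]; print("paddle ang",np.degrees(np.arctan2(-D[1],-D[0])),np.linalg.norm(D[:2]))
# pod top by depth
us,vs=np.meshgrid(range(375,410),range(215,250)); P=px2w(im,np.c_[us.ravel(),vs.ravel()])
m=(P[:,2]>.162)&(P[:,2]<.172)&(P[:,0]>.5); print("pod",m.sum(),P[m].mean(0),P[m].min(0),P[m].max(0))
# bar line
us,vs=np.meshgrid(range(180,500),range(180,280)); P=px2w(im,np.c_[us.ravel(),vs.ravel()])
s=state();M=R.from_quat(s["ee_rot"]).as_matrix(); print(M.round(3)); print(M.T@(get_image("wrist")["xyz"]-s["position"]))
```

```text
bolts [[0.6255 0.0052 0.014 ]
 [0.4772 0.0309 0.014 ]] [[0.6247 0.0058 0.0185]
 [0.477  0.0315 0.0197]]
yaw bolts -9.825032977562126
needle [[ 0.5403 -0.0256  0.169 ]
 [ 0.5622 -0.0238  0.169 ]]
4.653849953419557 0.0219889428726205
ticks [ 34.97717919 -57.42519067]
57 [ 0.4877674  -0.02759155  0.19858037] [ 0.45098756 -0.03615607  0.1801142 ] [0.49759584 0.13166929 0.98351956]
paddle ang 2.190824851245836 0.0525346203024918
pod 611 [ 0.53954849 -0.02466446  0.16605947] [ 0.51353159 -0.05144141  0.16202384] [0.56541558 0.00107855 0.17193205]
[[-0.     0.253  0.967]
 [-0.001  0.967 -0.253]
 [-1.    -0.001 -0.   ]]
[-0.14349293 -0.00033724 -0.07178214]
```

Emit:
move_arm(increments=[[-5,0,0,0,40],[-5,-20,20,0,40],[-5,-25,25,0,40],[-5,-25,25,0,40],[-5,-25,25,0,40],[-5,-25,25,0,40],[-5,-25,25,0,40],[-5,-25,25,0,40]], force=100)

```text
clock: 1.02
position: [0.2675, 0.3474, 0.2721]
ee_rot: [0.09, 0.701, -0.09, 0.702]
wrist_force: [1.1, 0.3, 0.9]
opening: 0.467
```

Emit:
move_arm(increments=[[0,-25,25,0,40],[0,-25,25,0,40],[0,-25,25,0,40],[0,-25,25,0,40],[0,-25,25,0,40],[0,-25,25,0,40],[0,-25,25,0,40],[0,-25,25,0,40]])

```text
clock: 1.68
position: [0.4106, 0.103, 0.272]
ee_rot: [0.09, 0.701, -0.09, 0.702]
wrist_force: [0.5, 0.3, -0.1]
opening: 0.469
```

Emit:
move_arm(increments=[[0,-25,25,0,40],[0,-25,25,0,40],[0,-25,25,0,40],[0,-20,20,0,40],[0,-10,10,0,40],[0,0,0,0.1,40],[0,0,0,0.12,40],[0,0,0,0.12,40]])

```text
clock: 2.35
position: [0.4848, -0.0234, 0.2716]
ee_rot: [0.21, 0.675, -0.21, 0.675]
wrist_force: [-0.3, 0.6, -1.0]
opening: 0.469
```

Emit:
move_arm(increments=[[0,0,0,0.12,40],[0,0,0,0.12,40],[0,0,0,0.12,40],[0,0,0,0.12,40],[0,0,0,0.12,40],[0,0,0,0.12,40],[0,0,0,0.12,40],[0,0,0,0.12,40]])

```text
clock: 3.02
position: [0.4847, -0.0228, 0.2717]
ee_rot: [0.498, 0.502, -0.497, 0.502]
wrist_force: [0.2, 0.2, 0.7]
opening: 0.467
```

Emit:
move_arm(increments=[[0,0,0,0.12,40],[0,0,0,0.12,40],[0,0,0,0.12,40],[0,0,0,0.12,40],[0,0,0,0.12,40],[0,0,0,0.12,40],[0,0,0,0.12,40],[0,0,0,0.12,40]])

```text
clock: 3.68
position: [0.4848, -0.0228, 0.2717]
ee_rot: [0.673, 0.216, -0.673, 0.216]
wrist_force: [0.4, 0.0, 0.8]
opening: 0.47
```

Emit:
move_arm(increments=[[0,0,0,0.12,40],[0,0,0,0.12,40],[0,0,0,0.12,40],[0,0,0,0.12,40],[0,0,0,0.1,40],[0,0,0,0,40]])

```text
clock: 4.18
position: [0.4848, -0.0229, 0.2717]
ee_rot: [0.707, 0.016, -0.707, 0.015]
wrist_force: [-0.3, 0.6, -0.0]
opening: 0.47
```

```bash
cat >> h.py <<'E'
O=np.array([0.540,-0.025])
YAW=np.radians(-10.0)
def tool():
    s=state();M=R.from_quat(s["ee_rot"]).as_matrix(); z=M[:,2]; psi=np.arctan2(-z[1],-z[0])
    rel=s["position"][:2]-O
    y=M[:2,1]; print("clk",round(s["clock"],2),"tcp",s["position"].round(4),"phi_tool",round(np.degrees(psi-YAW),2),"radial(z)",round(rel@z[:2]*1e3,1),"tang(y)",round(rel@y*1e3,1),"phi_pos",round(np.degrees(np.arctan2(-rel[1],-rel[0])-YAW),2),"F_y",round(float(s["wrist_force"]@M[:,1]),2),"F",s["wrist_force"].round(2),"q6",s["q"][5].round(2))
    return s,M
E
python3 - <<'E'
from h import *
tool(); im=get_image("wrist"); save(im,"w1.png"); print(w2px(im,[[*O,.169]]))
E
```

```text
clk 4.18 tcp [ 0.4848 -0.0229  0.2717] phi_tool 12.52 radial(z) 55.1 tang(y) -4.5 phi_pos 7.83 F_y -0.64 F [-0.32  0.62 -0.02] q6 1.23
[[321.55036075 133.715311  ]]
```

View pics/w1.png

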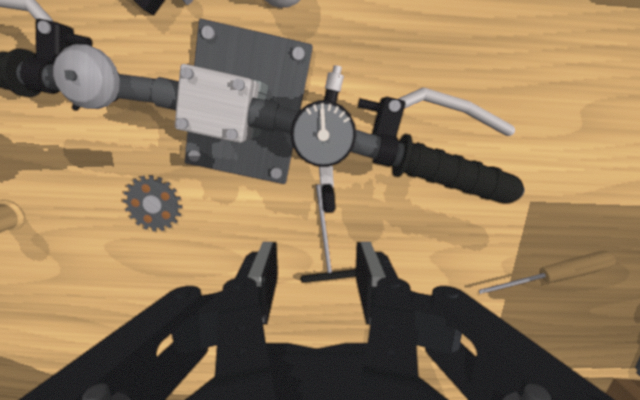

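```bash
cat >> h.py <<'E'
def look(name,box=45):
    im=get_image("wrist"); s=state()
    c=w2px(im,[[*O,.169]])[0]
    g=im["pixels"].astype(int)
    us,vs=np.meshgrid(np.arange(640),np.arange(400))
    W=px2w(im,np.c_[us.ravel(),vs.ravel()])
    rel=W[:,:2]-O; r=np.linalg.norm(rel,axis=1)
    # hand-frame (handlebar) coords
    Rz=np.array([[np.cos(YAW),-np.sin(YAW)],[np.sin(YAW),np.cos(YAW)]]); H=rel@Rz
    z=W[:,2]
    br=g.min(2).ravel()
    hub=(r<.008)&(br>185)&(abs(z-.168)<.01); print("hub",hub.sum(),(H[hub].mean(0)*1e3).round(1) if hub.sum() else "")
    nd=(r>.008)&(r<.0165)&(br>170)&(abs(z-.168)<.012)&(H[:,0]>0)
    if nd.sum():
        h0=H[hub].mean(0) if hub.sum() else 0
        m=(H[nd]-h0).mean(0); print("needle n",nd.sum(),"angle left deg",round(np.degrees(np.arctan2(m[1],m[0])),1))
    pd=(r>.038)&(r<.066)&(z>.178)&(z<.195)&(g.max(2).ravel()<90)
    m=H[pd].mean(0) if pd.sum() else np.zeros(2); print("paddle n",pd.sum(),(m*1e3).round(1),"r",round(np.linalg.norm(m)*1e3,1),"ang right",round(np.degrees(np.arctan2(-m[1],-m[0])),1), "z", z[pd].mean().round(4) if pd.sum() else "")
    x,y=c.astype(int); x0,y0=max(0,x-65),max(0,y-65)
    cv2.imwrite("pics/"+name,cv2.cvtColor(cv2.resize(im["pixels"][y0:y0+150,x0:x0+130],None,fx=4,fy=4,interpolation=cv2.INTER_CUBIC),cv2.COLOR_RGB2BGR))
E
python3 - <<'E'
from h import *
look("w2.png")
E
```

```text
hub 88 [ 0.6 -1. ]
needle n 37 angle left deg 14.5
paddle n 256 [-48.  -15.9] r 50.6 ang right 18.4 z 0.1857
```

View pics/w2.png

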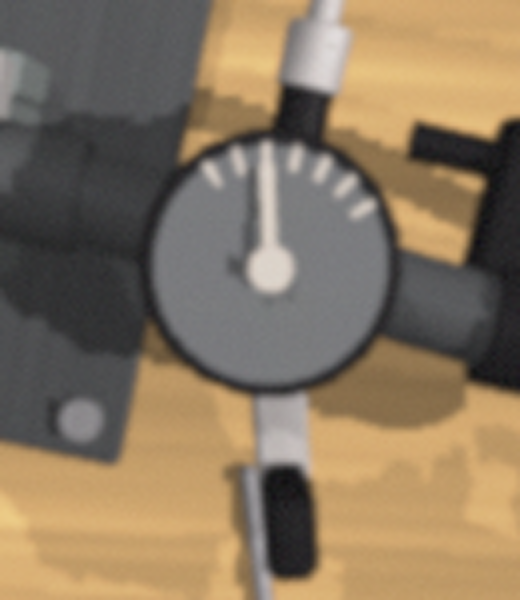

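Emit:
move_arm(increments=[[0,0,0,-0.08,40],[0,9.6,-2.4,0,40],[10,0,0,0,40],[20,0,0,0,40],[20,0,0,0,40],[20,0,0,0,40],[10,0,0,0,40],[0,0,0,0,40]])

```text
clock: 4.95
position: [0.4865, -0.0323, 0.1881]
ee_rot: [-0.704, -0.045, 0.708, -0.043]
wrist_force: [-0.3, -0.1, 0.4]
opening: 0.471
```

```bash
sed -i 's/O=np.array(\[0.540,-0.025\])/O=np.array([0.540,-0.0258])/' h.py
python3 - <<'E'
from h import *
tool(); look("w3z.png"); save(get_image("wrist"),"w3.png"); save(get_image("side"),"s3.png")
E
```

```text
clk 4.95 tcp [ 0.4865 -0.0323  0.1881] phi_tool 17.16 radial(z) 53.9 tang(y) -0.3 phi_pos 16.89 F_y 0.05 F [-0.32 -0.09  0.36] q6 1.13
hub 251 [ 0.6 -0.3]
needle n 101 angle left deg 16.2
paddle n 654 [-47.7 -15.7] r 50.2 ang right 18.2 z 0.1858
```

View pics/w3.png

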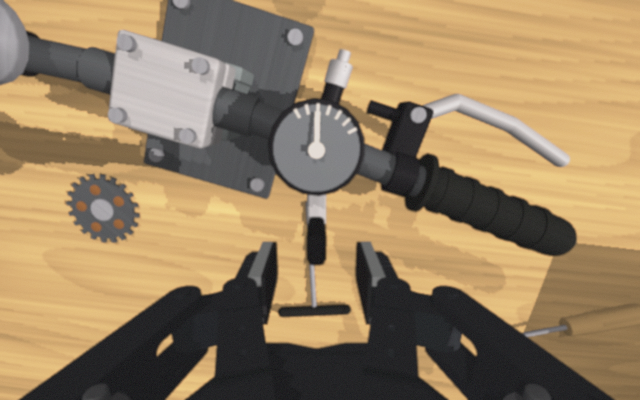

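View pics/s3.png

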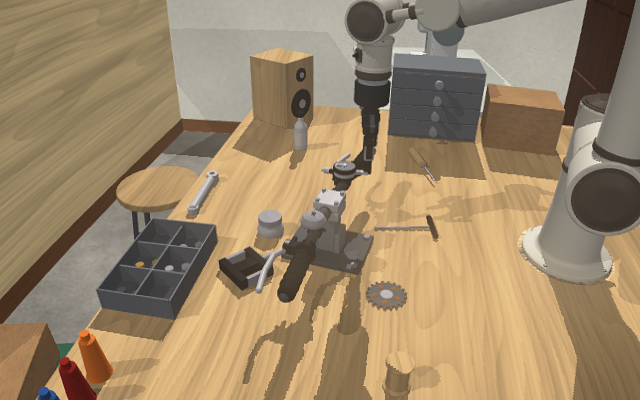

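Emit:
move_arm(increments=[[10,0,-1,0,40],[12,0,-1,0,40],[5,0,0,0,40],[0,0,0,0,40]])

```text
clock: 5.43
position: [0.4898, -0.0322, 0.1632]
ee_rot: [-0.705, -0.045, 0.706, -0.044]
wrist_force: [0.3, 0.2, 0.1]
opening: 0.47
```

Run:
```python
from h import *
tool(); look("w4z.png"); save(get_image("wrist"),"w4.png")
```

```text
clk 5.43 tcp [ 0.4898 -0.0322  0.1632] phi_tool 17.21 radial(z) 50.6 tang(y) 0.1 phi_pos 17.27 F_y -0.14 F [0.34 0.19 0.15] q6 1.13
hub 356 [ 0.6 -0.3]
needle n 134 angle left deg 15.9
paddle n 1878 [-45.2 -14.5] r 47.5 ang right 17.8 z 0.1863
```

View pics/w4.png

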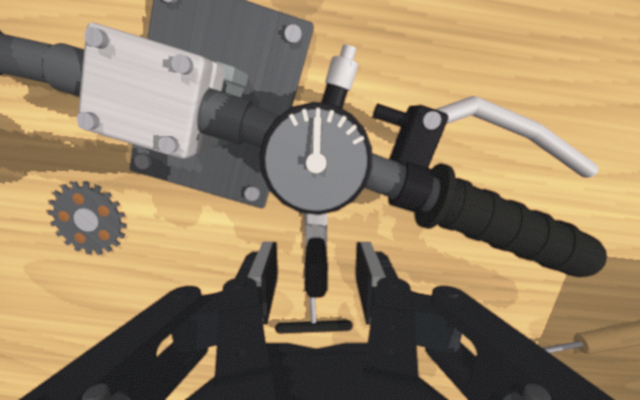

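Emit:
move_arm(increments=[[0,4,0,0,40],[0,5,0,0,40],[0,3,0,0,40],[0,1,0,0,40],[0,1,0,0,40],[0,1,0,0,40]])

```text
clock: 6.03
position: [0.4924, -0.0474, 0.1644]
ee_rot: [0.706, 0.044, -0.706, 0.044]
wrist_force: [0.5, 0.2, 0.9]
opening: 0.47
```

Run:
```python
from h import *
tool(); look("w5z.png")
```

```text
clk 6.03 tcp [ 0.4924 -0.0474  0.1644] phi_tool 17.19 radial(z) 50.0 tang(y) 15.5 phi_pos 34.44 F_y -0.16 F [0.53 0.23 0.86] q6 1.1
hub 349 [ 0.6 -0.4]
needle n 137 angle left deg 16.9
paddle n 1793 [-42.2 -22.5] r 47.8 ang right 28.1 z 0.1863
```

Emit:
move_arm(increments=[[0,1,-0.3,-0.02,40],[0,1,-0.3,-0.02,40],[0,1,-0.3,-0.02,40],[0,1,-0.3,-0.02,40]])

```text
clock: 6.42
position: [0.4942, -0.0509, 0.1643]
ee_rot: [0.703, 0.074, -0.703, 0.073]
wrist_force: [-0.2, 1.3, 0.6]
opening: 0.467
```

Run:
```python
from h import *
tool(); look("w6z.png"); save(get_image("wrist"),"w6.png")
```

```text
clk 6.42 tcp [ 0.4942 -0.0509  0.1643] phi_tool 21.91 radial(z) 50.0 tang(y) 15.1 phi_pos 38.74 F_y -1.26 F [-0.15  1.25  0.6 ] q6 1.02
hub 352 [ 0.6 -0.3]
needle n 135 angle left deg 16.2
paddle n 1780 [-40.3 -25.6] r 47.8 ang right 32.4 z 0.1863
```

View pics/w6.png

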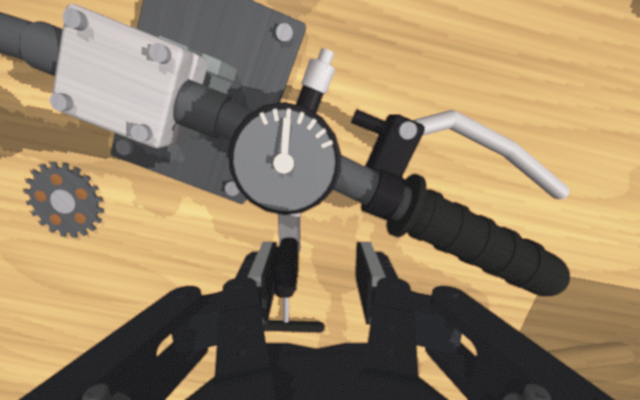

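Emit:
move_arm(increments=[[0,1,-0.3,-0.02,40],[0,1,-0.3,-0.02,40],[0,1,-0.3,-0.02,40],[0,1,-0.3,-0.02,40]])

```text
clock: 6.85
position: [0.496, -0.0536, 0.1641]
ee_rot: [-0.7, -0.102, 0.7, -0.101]
wrist_force: [-0.2, 4.6, 1.4]
opening: 0.47
```

Run:
```python
from h import *
tool(); look("w7z.png")
```

```text
clk 6.85 tcp [ 0.496  -0.0536  0.1641] phi_tool 26.49 radial(z) 50.1 tang(y) 14.1 phi_pos 42.27 F_y -4.51 F [-0.19  4.64  1.37] q6 0.93
hub 356 [ 0.7 -0.2]
needle n 133 angle left deg 19.4
paddle n 1790 [-38.7 -27.8] r 47.7 ang right 35.8 z 0.1863
```

Emit:
move_arm(increments=[[0,1,-0.3,-0.02,40],[0,1,-0.3,-0.02,40],[0,1,-0.3,-0.02,40],[0,1,-0.3,-0.02,40]])

```text
clock: 7.23
position: [0.4987, -0.0588, 0.1643]
ee_rot: [-0.695, -0.129, 0.695, -0.13]
wrist_force: [-0.5, 0.2, -0.1]
opening: 0.469
```

Run:
```python
from h import *
tool(); look("w7z.png")
```

```text
clk 7.23 tcp [ 0.4987 -0.0588  0.1643] phi_tool 31.08 radial(z) 50.4 tang(y) 15.9 phi_pos 48.6 F_y -0.36 F [-0.48  0.2  -0.11] q6 0.85
hub 356 [ 0.6 -0.1]
needle n 132 angle left deg 30.0
paddle n 1817 [-35.2 -33.1] r 48.3 ang right 43.2 z 0.1862
```

Emit:
move_arm(increments=[[0,1,-0.3,-0.02,40],[0,1,-0.3,-0.02,40],[0,1,-0.3,-0.02,40],[0,1,-0.3,-0.02,40],[0,1,-0.3,-0.02,40],[0,1,-0.3,-0.02,40],[0,1,-0.3,-0.02,40],[0,1,-0.3,-0.02,40]])

```text
clock: 7.95
position: [0.5038, -0.0636, 0.1641]
ee_rot: [-0.682, -0.185, 0.683, -0.184]
wrist_force: [-1.5, 3.5, 1.4]
opening: 0.463
```

Run:
```python
from h import *
tool(); look("w8z.png")
```

```text
clk 7.95 tcp [ 0.5038 -0.0636  0.1641] phi_tool 40.25 radial(z) 50.3 tang(y) 14.4 phi_pos 56.23 F_y -3.77 F [-1.47  3.5   1.35] q6 0.68
hub 23 [6.  3.4]
needle n 125 angle left deg 35.0
paddle n 1842 [-30.6 -36.6] r 47.7 ang right 50.1 z 0.1864
```

Emit:
move_arm(increments=[[0,1,-0.3,-0.02,40],[0,1,-0.3,-0.02,40],[0,0.5,-0.15,-0.01,40]])

```text
clock: 8.25
position: [0.5064, -0.0666, 0.1643]
ee_rot: [0.678, 0.201, -0.678, 0.202]
wrist_force: [0.1, 0.1, -1.0]
opening: 0.47
```

Run:
```python
from h import *
tool(); look("w9z.png")
```

```text
clk 8.25 tcp [ 0.5064 -0.0666  0.1643] phi_tool 43.09 radial(z) 50.4 tang(y) 15.8 phi_pos 60.5 F_y -0.06 F [ 0.1   0.14 -1.04] q6 0.63
hub 0 
needle n 76 angle left deg 36.7
paddle n 1827 [-28.  -39.1] r 48.1 ang right 54.5 z 0.1863
```

Run:
```python
from h import *
save(get_image("wrist"),"w10.png")
```

```text
(no output)
```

View pics/w10.png

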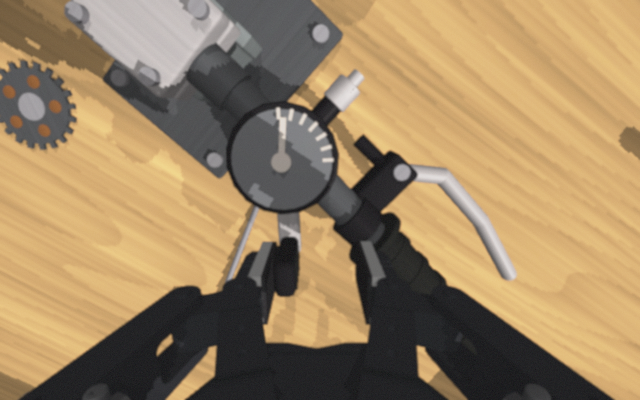

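Emit:
move_arm(increments=[[0,1,-0.3,-0.02,40],[0,1,-0.3,-0.02,40],[0,0.5,-0.15,-0.01,40]])

```text
clock: 8.6
position: [0.5084, -0.0682, 0.1645]
ee_rot: [0.673, 0.218, -0.672, 0.218]
wrist_force: [0.0, -0.0, -0.7]
opening: 0.469
```

Emit:
move_arm(increments=[[0,0.5,-0.15,-0.01,40],[0,0.5,-0.15,-0.01,40]])

```text
clock: 8.77
position: [0.5091, -0.0686, 0.1644]
ee_rot: [0.671, 0.225, -0.67, 0.225]
wrist_force: [0.1, 0.6, -0.7]
opening: 0.47
```

Run:
```python
from h import *
tool()
```

```text
clk 8.77 tcp [ 0.5091 -0.0686  0.1644] phi_tool 47.05 radial(z) 50.5 tang(y) 15.5 phi_pos 64.12 F_y -0.43 F [ 0.1   0.62 -0.67] q6 0.55
```

Emit:
move_arm(increments=[[0,0.5,-0.15,-0.01,40],[0,0.5,-0.15,-0.01,40]])

```text
clock: 8.93
position: [0.5098, -0.0691, 0.1643]
ee_rot: [-0.668, -0.231, 0.668, -0.231]
wrist_force: [-1.1, -0.0, -0.1]
opening: 0.465
```

Emit:
move_arm(increments=[[0,0.5,-0.15,-0.01,40],[0,0.5,-0.15,-0.01,40]])

```text
clock: 9.1
position: [0.5107, -0.0696, 0.1643]
ee_rot: [-0.666, -0.238, 0.666, -0.238]
wrist_force: [-0.2, -0.3, -0.3]
opening: 0.468
```

Run:
```python
from h import *
tool()
```

```text
clk 9.1 tcp [ 0.5107 -0.0696  0.1643] phi_tool 49.35 radial(z) 50.5 tang(y) 15.3 phi_pos 66.21 F_y 0.14 F [-0.17 -0.32 -0.25] q6 0.51
```

Emit:
move_arm(increments=[[0,0.5,-0.15,-0.01,40],[0,0.5,-0.15,-0.01,40]])

```text
clock: 9.27
position: [0.5115, -0.0702, 0.1643]
ee_rot: [-0.663, -0.245, 0.663, -0.245]
wrist_force: [-0.1, -0.2, 0.7]
opening: 0.468
```

Emit:
move_arm(increments=[[0,0.5,-0.15,-0.01,40],[0,0.5,-0.15,-0.01,40]])

```text
clock: 9.43
position: [0.5122, -0.0705, 0.1642]
ee_rot: [-0.661, -0.252, 0.661, -0.251]
wrist_force: [-1.1, 1.7, 1.5]
opening: 0.471
```

Run:
```python
from h import *
tool()
```

```text
clk 9.43 tcp [ 0.5122 -0.0705  0.1642] phi_tool 51.64 radial(z) 50.5 tang(y) 14.9 phi_pos 68.09 F_y -2.03 F [-1.1   1.74  1.48] q6 0.47
```

Emit:
move_arm(increments=[[0,0.5,0,0,40],[0,0.4,0,0,40]])

```text
clock: 9.6
position: [0.5123, -0.0707, 0.164]
ee_rot: [-0.661, -0.252, 0.662, -0.25]
wrist_force: [-4.0, 4.4, 3.1]
opening: 0.468
```

Run:
```python
from h import *
tool()
```

```text
clk 9.6 tcp [ 0.5123 -0.0707  0.164 ] phi_tool 51.59 radial(z) 50.6 tang(y) 15.2 phi_pos 68.33 F_y -5.93 F [-3.99  4.38  3.09] q6 0.47
```

Emit:
move_arm(increments=[[0,0.4,0,0,40],[0,0.2,0,0,40],[0,0,0,0,40]])

```text
clock: 9.85
position: [0.5123, -0.0708, 0.164]
ee_rot: [-0.66, -0.252, 0.662, -0.25]
wrist_force: [-4.8, 4.0, 3.6]
opening: 0.465
```

Run:
```python
from h import *
tool()
```

```text
clk 9.85 tcp [ 0.5123 -0.0708  0.164 ] phi_tool 51.6 radial(z) 50.6 tang(y) 15.3 phi_pos 68.43 F_y -6.21 F [-4.79  4.03  3.64] q6 0.47
```

Emit:
move_arm(increments=[[0,0.4,0,0,40],[0,0.4,0,0,40],[0,0,0,0,40]])

```text
clock: 10.1
position: [0.5124, -0.071, 0.1639]
ee_rot: [-0.66, -0.253, 0.662, -0.25]
wrist_force: [-6.5, 5.7, 4.8]
opening: 0.47
```

Run:
```python
from h import *
tool()
```

```text
clk 10.1 tcp [ 0.5124 -0.071   0.1639] phi_tool 51.61 radial(z) 50.6 tang(y) 15.5 phi_pos 68.6 F_y -8.58 F [-6.45  5.71  4.85] q6 0.47
```

Emit:
move_arm(increments=[[0,0.3,0,0,40],[0,0.2,0,0,40],[0,0,0,0,40]])

```text
clock: 10.35
position: [0.5124, -0.071, 0.1638]
ee_rot: [-0.66, -0.253, 0.662, -0.249]
wrist_force: [-7.1, 5.9, 4.6]
opening: 0.469
```

Run:
```python
from h import *
tool()
```

```text
clk 10.35 tcp [ 0.5124 -0.071   0.1638] phi_tool 51.61 radial(z) 50.6 tang(y) 15.5 phi_pos 68.66 F_y -9.14 F [-7.09  5.9   4.61] q6 0.47
```

Holding at just under 10 N, nudging up slightly.

Emit:
move_arm(increments=[[0,0.2,0,0,40],[0,0.1,0,0,40],[0,0,0,0,40]])

```text
clock: 10.6
position: [0.5125, -0.0711, 0.1637]
ee_rot: [-0.66, -0.253, 0.662, -0.249]
wrist_force: [-7.8, 7.3, 5.3]
opening: 0.466
```

Emit:
move_arm(increments=[[0,0,0,0,40],[0,0,0,0,40],[0,0,0,0,40]])

```text
clock: 10.85
position: [0.5125, -0.0711, 0.1638]
ee_rot: [-0.66, -0.253, 0.662, -0.249]
wrist_force: [-8.6, 7.1, 4.7]
opening: 0.464
```

Emit:
move_arm(increments=[[0,0,0,0,40],[0,0,0,0,40],[0,0,0,0,40]])

```text
clock: 11.1
position: [0.5125, -0.0711, 0.1637]
ee_rot: [-0.66, -0.253, 0.662, -0.249]
wrist_force: [-7.4, 6.3, 5.9]
opening: 0.466
```

Run:
```python
from h import *
tool()
```

```text
clk 11.1 tcp [ 0.5125 -0.0711  0.1637] phi_tool 51.61 radial(z) 50.7 tang(y) 15.6 phi_pos 68.77 F_y -9.61 F [-7.37  6.26  5.87] q6 0.47
```

Emit:
move_arm(increments=[[0,-1,0,0,40],[0,-3,0,0,40],[0,-5,0,0,40],[0,-5,0,0,40],[0,-5,0,0,40],[0,-5,0,0,40],[0,-3,0,0,40],[0,0,0,0,40]])

```text
clock: 11.77
position: [0.4961, -0.0524, 0.1643]
ee_rot: [-0.661, -0.251, 0.661, -0.251]
wrist_force: [-0.1, 0.6, 0.4]
opening: 0.469
```

Run:
```python
from h import *
tool();look("w11z.png"); save(get_image("wrist"),"w11.png")
```

```text
clk 11.77 tcp [ 0.4961 -0.0524  0.1643] phi_tool 51.61 radial(z) 50.4 tang(y) -9.3 phi_pos 41.22 F_y -0.48 F [-0.05  0.59  0.37] q6 0.5
hub 172 [2.4 0.8]
needle n 119 angle left deg 51.1
paddle n 1895 [-33.3 -34.2] r 47.7 ang right 45.8 z 0.1863
```

View pics/w11.png

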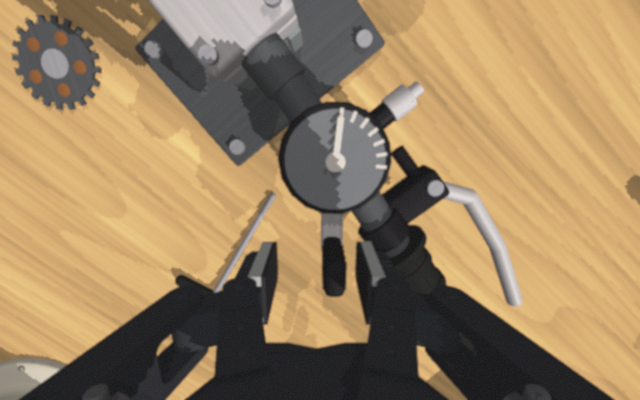

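Emit:
move_arm(increments=[[0,-2,0,0,40],[0,-2,0,0,40],[0,-2,-0.6,0.04,40],[0,-2,-0.6,0.04,40],[0,-2,-0.6,0.04,40],[0,-1,-0.3,0.02,40],[0,-1,-0.3,0.02,40]])

```text
clock: 12.45
position: [0.4908, -0.0421, 0.1643]
ee_rot: [-0.679, -0.197, 0.679, -0.197]
wrist_force: [0.2, -0.1, -0.2]
opening: 0.466
```

Run:
```python
from h import *
tool();look("w12z.png"); save(get_image("wrist"),"w12.png")
```

```text
clk 12.45 tcp [ 0.4908 -0.0421  0.1643] phi_tool 42.37 radial(z) 50.3 tang(y) -12.5 phi_pos 28.36 F_y 0.21 F [ 0.19 -0.13 -0.17] q6 0.67
hub 336 [0.4 0.2]
needle n 129 angle left deg 45.4
paddle n 1835 [-38.6 -28. ] r 47.7 ang right 35.9 z 0.1863
```

View pics/w12.png

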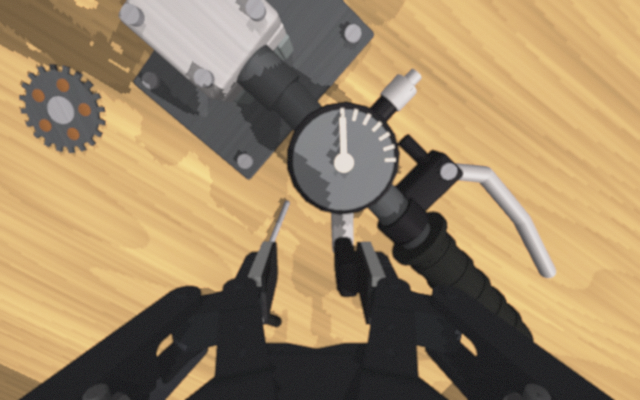

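Emit:
move_arm(increments=[[0,-1,-0.3,0.02,40],[0,-1,-0.3,0.02,40],[0,-1,-0.3,0.02,40],[0,-1,-0.3,0.02,40]])

```text
clock: 12.88
position: [0.4898, -0.038, 0.1643]
ee_rot: [-0.686, -0.169, 0.687, -0.169]
wrist_force: [1.1, -0.4, -0.7]
opening: 0.472
```

Run:
```python
from h import *
tool();look("w13z.png")
```

```text
clk 12.88 tcp [ 0.4898 -0.038   0.1643] phi_tool 37.72 radial(z) 50.1 tang(y) -12.6 phi_pos 23.67 F_y 0.86 F [ 1.06 -0.41 -0.74] q6 0.76
hub 348 [0.4 0.2]
needle n 131 angle left deg 45.9
paddle n 1821 [-40.7 -24.6] r 47.6 ang right 31.1 z 0.1863
```

Emit:
move_arm(increments=[[0,-1,-0.3,0.02,40],[0,-1,-0.3,0.02,40],[0,-1,-0.3,0.02,40],[0,-1,-0.3,0.02,40]])

```text
clock: 13.27
position: [0.4897, -0.0348, 0.1646]
ee_rot: [0.693, 0.141, -0.692, 0.143]
wrist_force: [3.0, -5.2, -1.3]
opening: 0.469
```

Run:
```python
from h import *
tool();look("w13z.png")
```

```text
clk 13.27 tcp [ 0.4897 -0.0348  0.1646] phi_tool 33.14 radial(z) 49.8 tang(y) -11.5 phi_pos 20.1 F_y 6.0 F [ 2.99 -5.25 -1.33] q6 0.85
hub 348 [0.5 0.1]
needle n 135 angle left deg 43.1
paddle n 1805 [-42.  -21.8] r 47.3 ang right 27.4 z 0.1864
```

Emit:
move_arm(increments=[[0,-1,-0.3,0.02,40],[0,-0.5,-0.15,0.01,40],[0,-0.5,-0.15,0.01,40]])

```text
clock: 13.57
position: [0.4897, -0.0332, 0.1646]
ee_rot: [0.696, 0.127, -0.695, 0.129]
wrist_force: [3.6, -7.3, -1.9]
opening: 0.472
```

Run:
```python
from h import *
tool();look("w13z.png")
```

```text
clk 13.57 tcp [ 0.4897 -0.0332  0.1646] phi_tool 30.87 radial(z) 49.6 tang(y) -11.0 phi_pos 18.39 F_y 8.11 F [ 3.64 -7.29 -1.88] q6 0.89
hub 348 [0.4 0.1]
needle n 132 angle left deg 41.6
paddle n 1827 [-42.4 -20.4] r 47.1 ang right 25.7 z 0.1863
```

Run:
```python
from h import *
tool(); save(get_image("wrist"),"w14.png")
im=get_image("side"); cv2.imwrite("pics/s14.png",cv2.cvtColor(cv2.resize(im["pixels"][110:230,290:430],None,fx=5,fy=5,interpolation=cv2.INTER_CUBIC),cv2.COLOR_RGB2BGR))
```

```text
clk 13.62 tcp [ 0.4897 -0.0332  0.1647] phi_tool 30.85 radial(z) 49.6 tang(y) -11.0 phi_pos 18.38 F_y 7.4 F [ 3.18 -6.72 -2.42] q6 0.89
```

View pics/w14.png

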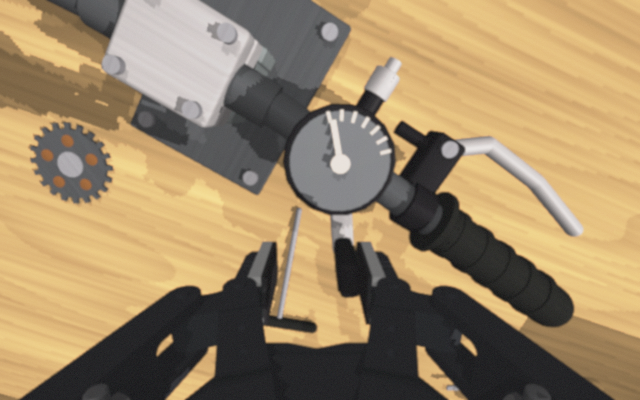

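View pics/s14.png

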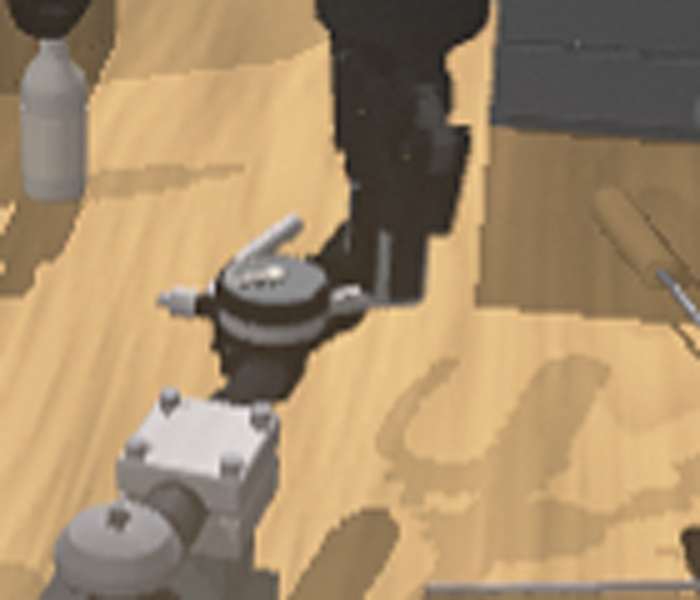

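Emit:
move_arm(increments=[[0,-0.5,-0.15,0.01,40],[0,-0.5,-0.15,0.01,40]])

```text
clock: 13.88
position: [0.4887, -0.0311, 0.1643]
ee_rot: [-0.697, -0.121, 0.697, -0.121]
wrist_force: [-1.2, -1.8, 0.8]
opening: 0.469
```

Run:
```python
from h import *
tool();look("w13z.png")
```

```text
clk 13.88 tcp [ 0.4887 -0.0311  0.1643] phi_tool 29.71 radial(z) 50.0 tang(y) -12.3 phi_pos 15.85 F_y 1.27 F [-1.17 -1.77  0.85] q6 0.92
hub 351 [0.5 0.1]
needle n 137 angle left deg 37.9
paddle n 1835 [-43.6 -18.7] r 47.5 ang right 23.2 z 0.1863
```

Emit:
move_arm(increments=[[0,0,0,0,40]])

```text
clock: 14.02
position: [0.4886, -0.0305, 0.1643]
ee_rot: [-0.696, -0.122, 0.697, -0.121]
wrist_force: [-0.5, -0.9, -0.1]
opening: 0.473
```

Run:
```python
from h import *
tool();look("w13z.png")
```

```text
clk 14.02 tcp [ 0.4886 -0.0305  0.1643] phi_tool 29.79 radial(z) 50.0 tang(y) -13.0 phi_pos 15.24 F_y 0.71 F [-0.5  -0.93 -0.14] q6 0.92
hub 351 [0.5 0.1]
needle n 136 angle left deg 37.9
paddle n 1824 [-43.8 -18.4] r 47.5 ang right 22.8 z 0.1863
```

Emit:
move_arm(increments=[[0,-0.4,-0.1,0.01,40],[0,0,0,0,40]])

```text
clock: 14.23
position: [0.4887, -0.0301, 0.1642]
ee_rot: [-0.697, -0.118, 0.697, -0.118]
wrist_force: [-1.3, -1.4, 1.6]
opening: 0.467
```

Run:
```python
from h import *
tool();look("w13z.png")
```

```text
clk 14.23 tcp [ 0.4887 -0.0301  0.1642] phi_tool 29.2 radial(z) 49.9 tang(y) -12.9 phi_pos 14.76 F_y 0.91 F [-1.3  -1.42  1.59] q6 0.93
hub 351 [0.5 0. ]
needle n 137 angle left deg 37.2
paddle n 1836 [-44.1 -17.7] r 47.5 ang right 21.8 z 0.1863
```

Emit:
move_arm(increments=[[0,-0.4,-0.1,0.01,40],[0,0,0,0,40]])

```text
clock: 14.45
position: [0.4887, -0.0297, 0.1642]
ee_rot: [-0.698, -0.115, 0.698, -0.114]
wrist_force: [-0.4, -0.0, 0.5]
opening: 0.47
```

Run:
```python
from h import *
tool();look("w13z.png")
```

```text
clk 14.45 tcp [ 0.4887 -0.0297  0.1642] phi_tool 28.64 radial(z) 49.8 tang(y) -12.7 phi_pos 14.37 F_y -0.1 F [-0.41 -0.03  0.54] q6 0.94
hub 350 [0.5 0.1]
needle n 135 angle left deg 36.6
paddle n 1828 [-44.1 -17.6] r 47.4 ang right 21.8 z 0.1863
```

View pics/w13z.png

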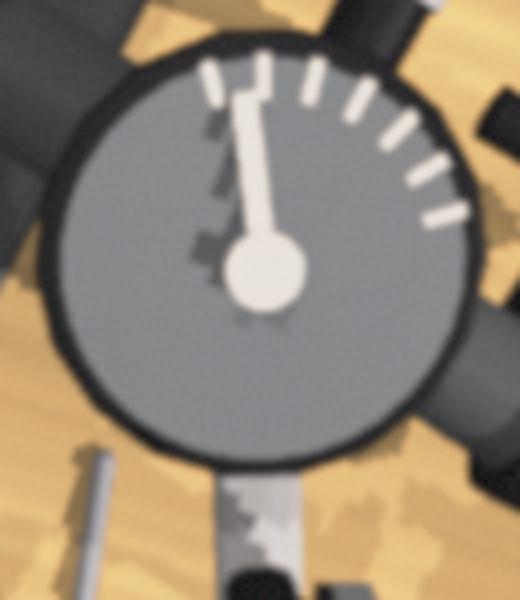

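Emit:
move_arm(increments=[[0,-0.4,-0.1,0.01,40],[0,-0.2,0,0,40],[0,0,0,0,40]])

```text
clock: 14.75
position: [0.4886, -0.0292, 0.1643]
ee_rot: [-0.698, -0.111, 0.698, -0.111]
wrist_force: [1.2, -0.3, 0.8]
opening: 0.473
```

Run:
```python
from h import *
tool();look("w13z.png")
```

```text
clk 14.75 tcp [ 0.4886 -0.0292  0.1643] phi_tool 28.09 radial(z) 49.9 tang(y) -12.7 phi_pos 13.78 F_y 0.66 F [ 1.21 -0.3   0.76] q6 0.95
hub 348 [0.5 0.1]
needle n 140 angle left deg 35.6
paddle n 1840 [-44.3 -17.2] r 47.5 ang right 21.2 z 0.1863
```

Emit:
move_arm(increments=[[0,-0.4,-0.1,0.01,40],[0,-0.4,-0.1,0.01,40],[0,0,0,0,40]])

```text
clock: 15.05
position: [0.4886, -0.0285, 0.1643]
ee_rot: [-0.699, -0.104, 0.699, -0.104]
wrist_force: [-0.4, 0.5, 0.0]
opening: 0.469
```

Run:
```python
from h import *
tool();look("w13z.png")
```

```text
clk 15.05 tcp [ 0.4886 -0.0285  0.1643] phi_tool 26.91 radial(z) 49.9 tang(y) -12.4 phi_pos 12.96 F_y -0.62 F [-0.44  0.52  0.03] q6 0.97
hub 349 [ 0.6 -0.1]
needle n 142 angle left deg 29.8
paddle n 1840 [-45.6 -14.5] r 47.8 ang right 17.7 z 0.1863
```

Emit:
move_arm(increments=[[0,0,0,0,40],[0,0,0,0,40],[0,0,0,0,40],[0,0,0,0,40],[0,0,0,0,40],[0,0,0,0,40]])

```text
clock: 15.6
position: [0.4886, -0.0286, 0.1643]
ee_rot: [0.699, 0.104, -0.699, 0.104]
wrist_force: [0.0, 0.2, -0.4]
opening: 0.468
```

Emit:
move_arm(increments=[[0,0,0,0,40],[0,0,0,0,40],[0,0,0,0,40],[0,0,0,0,40],[0,0,0,0,40],[0,0,0,0,40]])

```text
clock: 16.1
position: [0.4886, -0.0286, 0.1643]
ee_rot: [-0.699, -0.104, 0.699, -0.104]
wrist_force: [-0.5, -0.2, 1.1]
opening: 0.473
```

Emit:
move_arm(increments=[[0,-1,-0.3,0.02,40],[0,-1,-0.3,0.02,40],[0,-1,-0.3,0.02,40],[0,-1,-0.3,0.02,40],[0,-1,-0.3,0.02,40],[0,-1,-0.3,0.02,40]])

```text
clock: 16.6
position: [0.489, -0.0225, 0.1644]
ee_rot: [0.705, 0.061, -0.704, 0.062]
wrist_force: [0.1, -3.1, 0.1]
opening: 0.465
```

Run:
```python
from h import *
tool();look("w13z.png"); save(get_image("wrist"),"w15.png")
```

```text
clk 16.6 tcp [ 0.489  -0.0225  0.1644] phi_tool 19.97 radial(z) 49.6 tang(y) -12.1 phi_pos 6.3 F_y 3.05 F [ 0.14 -3.07  0.13] q6 1.1
hub 348 [ 0.6 -0.1]
needle n 131 angle left deg 29.2
paddle n 1821 [-45.8 -11.1] r 47.2 ang right 13.6 z 0.1863
```

View pics/w15.png

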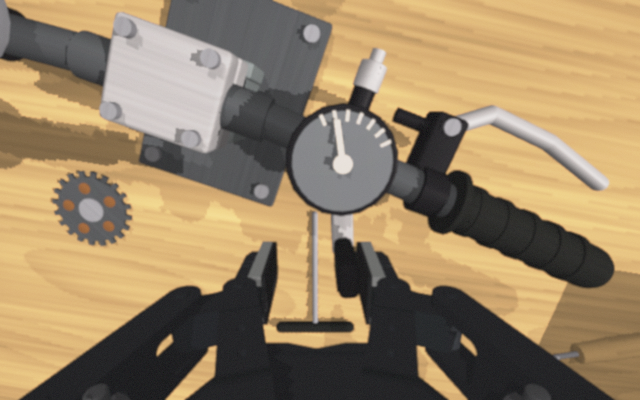

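Emit:
move_arm(increments=[[0,-1,-0.3,0.02,40],[0,-1,-0.3,0.02,40],[0,-0.5,-0.15,0.01,40],[0,-0.5,-0.15,0.01,40]])

```text
clock: 17.03
position: [0.4897, -0.0204, 0.1645]
ee_rot: [0.706, 0.039, -0.706, 0.041]
wrist_force: [0.8, -7.4, -1.2]
opening: 0.47
```

Run:
```python
from h import *
tool();look("w13z.png")
```

```text
clk 17.03 tcp [ 0.4897 -0.0204  0.1645] phi_tool 16.55 radial(z) 49.4 tang(y) -11.1 phi_pos 3.85 F_y 7.42 F [ 0.78 -7.38 -1.16] q6 1.17
hub 346 [ 0.6 -0.1]
needle n 131 angle left deg 27.1
paddle n 1812 [-45.9  -9.3] r 46.9 ang right 11.5 z 0.1864
```

Emit:
move_arm(increments=[[0,-0.5,-0.15,0.01,40],[0,-0.5,-0.15,0.01,40],[0,-0.5,-0.15,0.01,40]])

```text
clock: 17.33
position: [0.4894, -0.0175, 0.1643]
ee_rot: [-0.706, -0.03, 0.707, -0.03]
wrist_force: [-1.0, -1.2, 0.0]
opening: 0.467
```

Run:
```python
from h import *
tool();look("w13z.png")
```

```text
clk 17.33 tcp [ 0.4894 -0.0175  0.1643] phi_tool 14.83 radial(z) 49.7 tang(y) -12.6 phi_pos 0.66 F_y 1.13 F [-1.04 -1.22  0.01] q6 1.2
hub 347 [ 0.6 -0.2]
needle n 130 angle left deg 23.0
paddle n 1833 [-46.8  -6.5] r 47.2 ang right 7.9 z 0.1863
```

Emit:
move_arm(increments=[[0,-0.5,-0.15,0.01,40],[0,-0.5,-0.15,0.01,40],[0,-0.5,-0.15,0.01,40],[0,-0.5,-0.15,0.01,40]])

```text
clock: 17.72
position: [0.4901, -0.0152, 0.1642]
ee_rot: [0.707, 0.016, -0.707, 0.016]
wrist_force: [-0.1, -0.1, -0.1]
opening: 0.465
```

Run:
```python
from h import *
tool();look("w13z.png")
```

```text
clk 17.72 tcp [ 0.4901 -0.0152  0.1642] phi_tool 12.57 radial(z) 49.4 tang(y) -12.8 phi_pos -2.0 F_y 0.12 F [-0.06 -0.13 -0.1 ] q6 1.25
hub 346 [ 0.6 -0.3]
needle n 133 angle left deg 17.0
paddle n 1860 [-47.3  -3. ] r 47.4 ang right 3.6 z 0.1862
```

Emit:
move_arm(increments=[[0,0,0,0,40],[0,0,0,0,40],[0,0,0,0,40],[0,0,0,0,40],[0,0,0,0,40],[0,0,0,0,40]])

```text
clock: 18.27
position: [0.4901, -0.0156, 0.1643]
ee_rot: [0.707, 0.016, -0.707, 0.016]
wrist_force: [-0.7, 0.1, 0.3]
opening: 0.469
```

Run:
```python
from h import *
tool();look("w16z.png")
```

```text
clk 18.27 tcp [ 0.4901 -0.0156  0.1643] phi_tool 12.62 radial(z) 49.4 tang(y) -12.4 phi_pos -1.5 F_y -0.14 F [-0.71  0.11  0.34] q6 1.25
hub 347 [ 0.6 -0.3]
needle n 130 angle left deg 15.2
paddle n 1857 [-47.3  -2.7] r 47.4 ang right 3.3 z 0.1863
```

View pics/w16z.png

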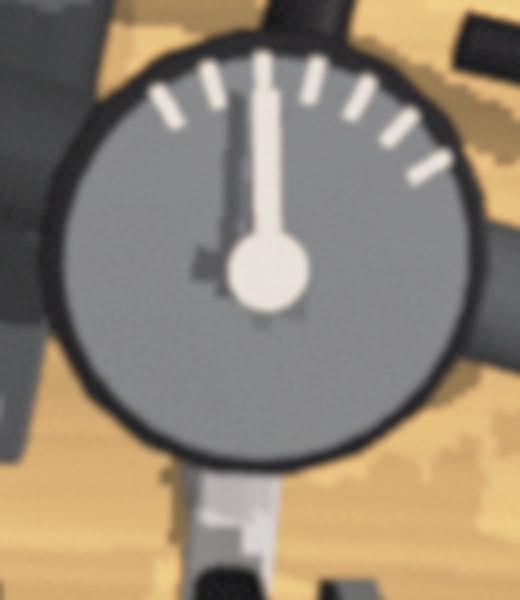

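Needle on the third tick (third gear). Finish the pause and go for the last click.

Emit:
move_arm(increments=[[0,0,0,0,40],[0,0,0,0,40],[0,0,0,0,40],[0,0,0,0,40],[0,0,0,0,40],[0,0,0,0,40]])

```text
clock: 18.82
position: [0.4901, -0.0156, 0.1643]
ee_rot: [-0.707, -0.016, 0.707, -0.016]
wrist_force: [-0.3, 0.5, -0.8]
opening: 0.472
```

Emit:
move_arm(increments=[[0,-1,-0.3,0.02,40],[0,-1,-0.3,0.02,40],[0,-1,-0.3,0.02,40],[0,-1,-0.3,0.02,40],[0,-1,-0.3,0.02,40],[0,-1,-0.3,0.02,40]])

```text
clock: 19.32
position: [0.4919, -0.0098, 0.1643]
ee_rot: [0.707, -0.027, -0.707, -0.027]
wrist_force: [-0.8, -2.1, 1.0]
opening: 0.471
```

Emit:
move_arm(increments=[[0,-1,-0.3,0.02,40],[0,-1,-0.3,0.02,40],[0,-0.5,-0.15,0.01,40],[0,-0.5,-0.15,0.01,40]])

```text
clock: 19.65
position: [0.493, -0.0079, 0.1644]
ee_rot: [-0.705, 0.049, 0.706, 0.047]
wrist_force: [-0.3, -6.7, -0.8]
opening: 0.467
```

Run:
```python
from h import *
tool();look("w13z.png")
```

```text
clk 19.65 tcp [ 0.493  -0.0079  0.1644] phi_tool 2.23 radial(z) 49.0 tang(y) -11.4 phi_pos -10.91 F_y 6.69 F [-0.27 -6.72 -0.76] q6 1.45
hub 345 [ 0.6 -0.4]
needle n 134 angle left deg 12.2
paddle n 1787 [-46.6   2.7] r 46.7 ang right -3.3 z 0.1864
```

Emit:
move_arm(increments=[[0,-0.5,-0.15,0.01,40],[0,-0.5,-0.15,0.01,40],[0,-0.5,-0.15,0.01,40]])

```text
clock: 19.95
position: [0.4936, -0.0055, 0.1643]
ee_rot: [-0.705, 0.059, 0.705, 0.059]
wrist_force: [-2.1, -2.2, 0.4]
opening: 0.471
```

Run:
```python
from h import *
tool();look("w13z.png")
```

```text
clk 19.95 tcp [ 0.4936 -0.0055  0.1643] phi_tool 0.5 radial(z) 49.1 tang(y) -12.4 phi_pos -13.69 F_y 2.5 F [-2.08 -2.18  0.42] q6 1.48
hub 346 [ 0.6 -0.4]
needle n 128 angle left deg 8.9
paddle n 1802 [-46.7   5.1] r 47.0 ang right -6.3 z 0.1863
```

Emit:
move_arm(increments=[[0,-0.5,-0.15,0.01,40],[0,-0.5,-0.15,0.01,40],[0,-0.5,-0.15,0.01,40]])

```text
clock: 20.25
position: [0.4945, -0.0035, 0.1643]
ee_rot: [0.704, -0.069, -0.704, -0.069]
wrist_force: [-0.7, 0.5, 0.5]
opening: 0.469
```

Run:
```python
from h import *
tool();look("w13z.png")
```

```text
clk 20.25 tcp [ 0.4945 -0.0035  0.1643] phi_tool -1.19 radial(z) 48.9 tang(y) -13.1 phi_pos -16.16 F_y -0.31 F [-0.72  0.46  0.49] q6 1.51
hub 345 [ 0.7 -0.5]
needle n 133 angle left deg 6.5
paddle n 1813 [-46.4   7.1] r 47.0 ang right -8.6 z 0.1862
```

Emit:
move_arm(increments=[[0,-0.4,-0.1,0.01,40],[0,-0.2,0,0,40]])

```text
clock: 20.47
position: [0.4948, -0.0031, 0.1643]
ee_rot: [0.704, -0.072, -0.703, -0.072]
wrist_force: [-0.3, -0.1, -0.3]
opening: 0.466
```

Run:
```python
from h import *
tool();look("w13z.png")
```

```text
clk 20.47 tcp [ 0.4948 -0.0031  0.1643] phi_tool -1.73 radial(z) 48.9 tang(y) -13.1 phi_pos -16.71 F_y 0.17 F [-0.32 -0.11 -0.28] q6 1.52
hub 345 [ 0.6 -0.5]
needle n 130 angle left deg 1.7
paddle n 1803 [-46.3   9.5] r 47.3 ang right -11.6 z 0.1863
```

Emit:
move_arm(increments=[[0,0,0,0,40],[0,3,0,0,40],[0,3,0,0,40],[0,0,0,0,40],[0,0,0,0,40],[0,0,0,0,40],[0,0,0,0,40]])

```text
clock: 21.1
position: [0.4934, -0.0092, 0.1643]
ee_rot: [-0.703, 0.072, 0.703, 0.072]
wrist_force: [0.1, 0.4, -0.3]
opening: 0.466
```

Run:
```python
from h import *
tool();look("w17z.png"); save(get_image("wrist"),"w17.png")
```

```text
clk 21.1 tcp [ 0.4934 -0.0092  0.1643] phi_tool -1.7 radial(z) 49.0 tang(y) -6.8 phi_pos -9.58 F_y -0.4 F [ 0.05  0.39 -0.33] q6 1.51
hub 350 [ 0.6 -0.6]
needle n 131 angle left deg 0.3
paddle n 1794 [-46.3   6.5] r 46.8 ang right -8.0 z 0.1863
```

View pics/w17.png

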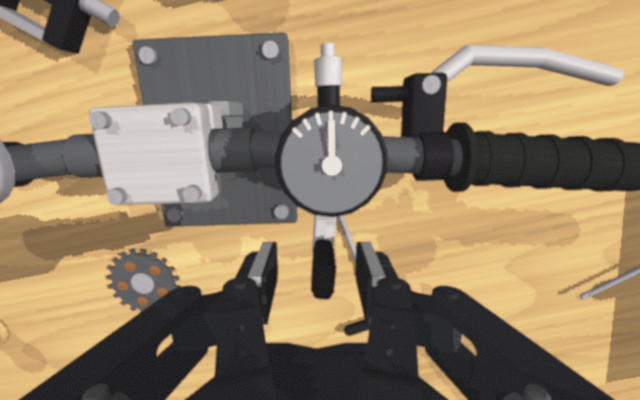

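Emit:
move_arm(increments=[[0,0,0,0,40],[0,0,0,0,40],[-4,0,0,0,40],[-10,0,0,0,40],[-20,0,0,0,40],[-20,0,0,0,40],[-20,0,0,0,40],[-20,0,0,0,40]])

```text
clock: 21.87
position: [0.4936, -0.0092, 0.2604]
ee_rot: [0.704, -0.072, -0.703, -0.072]
wrist_force: [0.3, -0.2, 0.5]
opening: 0.466
```

Emit:
move_arm(increments=[[0,0,0,0,40],[0,0,0,0,40],[0,0,0,0,40],[0,0,0,0,40],[0,0,0,0,40],[0,0,0,0,40]])

```text
clock: 22.37
position: [0.4929, -0.0091, 0.2573]
ee_rot: [-0.703, 0.072, 0.704, 0.072]
wrist_force: [-0.0, 0.1, 0.1]
opening: 0.468
```

Run:
```python
from h import *
tool();look("w18z.png"); save(get_image("wrist"),"w18.png"); save(get_image("top"),"t18.png")
```

```text
clk 22.37 tcp [ 0.4929 -0.0091  0.2573] phi_tool -1.7 radial(z) 49.5 tang(y) -6.8 phi_pos -9.53 F_y -0.09 F [-0.    0.09  0.14] q6 1.51
hub 97 [ 0.5 -0.6]
needle n 46 angle left deg -0.7
paddle n 294 [-49.9   4.8] r 50.1 ang right -5.5 z 0.1856
```

View pics/w18.png

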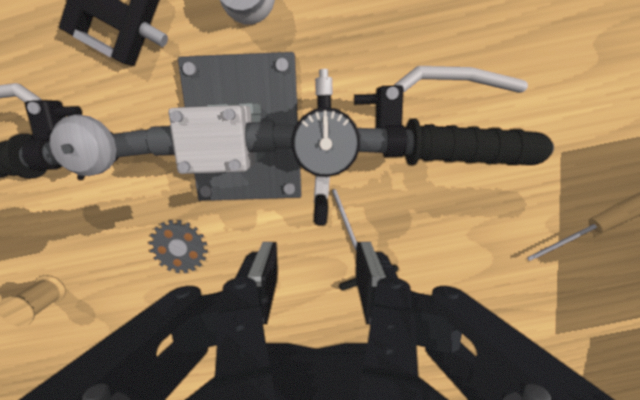

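View pics/t18.png

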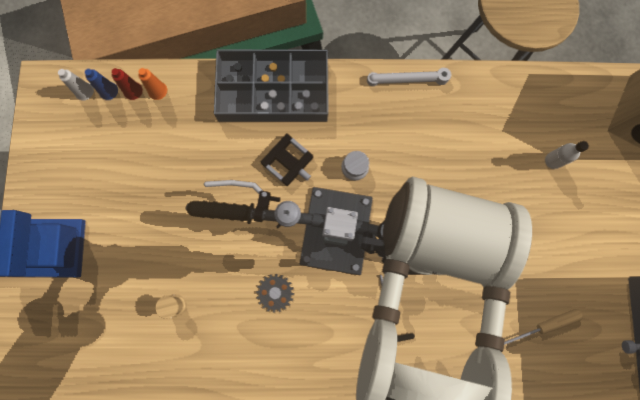

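The needle is on the fourth tick, pixel (325,110), straight ahead. The paddle at (320,208) is free, and the pedal, tin, sprocket and hex key are where they were.

Run:
```python
from h import *
finish_job()
```

```text
the job is handed in; nothing more can be done
```

The shifter is in fourth gear and the job is handed in, at about 22 s on the robot's clock.

- **First-gear stop:** The lever started in third. I pushed it right through second into first and pressed it on the stop. The pushing force read 9 to 11 N for about 0.75 s. Including the vertical part, the highest total I read was about 12 N. Readings came only between moves, so a brief peak in between would not show.
- **Three clicks up:** I went to second, third and fourth one at a time, pausing about 1.1 s in second and in third. The needle read 30°, 15° and about 0° left. The highest push I measured was about 8 N on the first click and about 7 N on the other two. That is more than the 5 to 6 N you gave, but well under 15 N.
- **Last checks:** The needle is on the fourth tick, and its measured angle is within 1° of straight ahead. The lever rests inside its free play. The gripper is lifted about 9 cm clear, and the wrist force is near zero.
- **Surrounding parts:** The pedal, tin and sprocket look unmoved in the top view. The arm hid most of the hex key there; the wrist camera showed it still lying in place, though partly behind the gripper.

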